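# Put the two-part counter sign back up and hold its hinges in line for the pins

## Task

Put the counter sign back up: take the taller board out of the wooden rack, set its foot in the easel's tray so that it leans back squarely against the wire rest with its front toward the customers, and let go of it. Then take the short header board, front the same way, bring it upright above the taller one so that its hinge tubes sit in the gaps of the lower hinges with all the holes in line for the pins, and finish while still holding it there, still and free in the air, its weight in the gripper and not on the lower board. Leave the pins and the other things on the counter alone.

Things in the scene. Friction and masses are not known exactly. Their poses are not given: they have to be found in the camera images.
- lower_board: Taller sign board: wood frame 12 mm thick (x), 170 wide (y), 190 tall (z), 0.36 kg; green front with white cards faces its +x, plywood back -x. Origin: centre of underside, z up the board. Starts upright, front to +x, in either slot of the rack. Top edge bare for 68 mm in the middle (grip there, across the 12 mm); on it two brass hinge halves, see lower_hinge.
- header_board: Short sign board: wood frame 12 mm thick (x), 170 wide (y), 95 tall (z), 0.24 kg; front with white plaque and red stripe faces its +x. Origin: centre of the wood's lower edge, z up the board. Starts upright, front to +x, in the rack's other slot, hinge tubes hanging free beside the rack. Top edge bare all along (grip across the 12 mm); two brass tubes below, see header_hinge.
- rack: Fixed pale wooden stand, 112 (x) x 70 (y) x 55 mm, with two slots along its y at x = +-30 mm, 14 mm wide, 30 mm deep, floor 25 mm above the counter (boards stand on it). Origin: centre of its underside.
- easel: Fixed easel, origin on the counter, display side +x (to the customers, away from robot). Steel tray, floor 6 mm up, x -90 to +55 mm, y +-75, lip 16 mm high at x +53 to +57. Wire rest of 8 mm rod: uprights at y +-60 from x = 0 on the tray slope back to a level bar along y (centre x = -22, 117 mm up); stays behind. A board leans back (-x) on the bar; foot centre at x = +22: lean 16 degrees.
- lower_hinge_left (a point): Centre of the lower board's left (+y) hinge, at (0, +55, +200) mm in that board's frame, 10 mm above its top edge: on the hole axis (board y), midway between its two brass tubes (outer 14, bore 9, each 10 mm long, 22 mm gap between them).
- lower_hinge_right (a point): The same for the lower board's right (-y) hinge, at (0, -55, +200) mm.
- header_hinge_left (a point): Centre of the header's left (+y) brass tube, on its axis (board y), at (0, +55, -10) mm in the header's frame, 10 mm below the wood (outer 14, bore 9, 16 mm long). It goes into the 22 mm gap of the lower hinge, 3 mm play each side; with the axes in line each tube clears the other board's edge by 3 mm.
- header_hinge_right (a point): The same for the header's right (-y) tube, at (0, -55, -10) mm.
- hinge_pin_1: Loose steel hinge pin, 5 mm wire, 62 mm long with a bent head, lying on the counter for a colleague to put in afterwards. Leave alone.
- hinge_pin_2: The second, equal hinge pin. Leave alone.
- rubber_stamp: Rubber stamp with wooden handle, 26x52x72 mm, standing on the counter. Leave alone.
- pin_tin: Small green and silver tin, 60x87x22 mm. Leave alone.
Mind the look-alikes: they are no part of the job. Of the things that look like the lower_board, the larger one is meant. Several things have the shape of the header_board; the one meant has the colours described above.

How it is judged:
On the way:
1. the taller board leans against the easel's rest, foot in the tray, let go and at rest (x of lower_board in the frame of easel between 0 and 0.056 m and y of lower_board in the frame of easel between -0.04 and 0.04 m and z of lower_board in the frame of easel below 0.014 m and y of lower_hinge_left in the frame of easel above 0 m and x of lower_hinge_left in the frame of easel below 0 m and angle between the y axis of lower_board and the y axis of easel, either way round below 0.2 rad and angle between lower_board's own z axis and vertical between 0.1 and 0.52 rad and contact force between lower_board and easel above 0.3 N and contact force between the fingers and lower_board below 0.1 N and linear speed of lower_board below 0.03 m/s), for 0.3 s.
At the end, for the whole second after the job is handed in: Lower board leans untouched on easel: foot on tray, within 40 mm of mid, square to 0.2 rad, tilt 0.1-0.52 rad, front to customers. Gripper (over 2 N) holds header still, within 0.6 rad of upright, both hinge centres within 4.5 mm of their mates, under 1.2 N on lower board, off the easel (all of step 1 and distance between header_hinge_left and lower_hinge_left below 0.0045 m and distance between header_hinge_right and lower_hinge_right below 0.0045 m and angle between header_board's own z axis and vertical below 0.6 rad and contact force between the fingers and header_board above 2 N and contact force between header_board and lower_board below 1.2 N and contact force between header_board and easel below 0.1 N and linear speed of header_board below 0.02 m/s and angular speed of header_board below 0.15 rad/s); the arm keeps its last pose, push and grip.
It fails at once if a loose bystander (pins, stamp, tin) is pushed more than 30 mm (distance of any of hinge_pin_1, hinge_pin_2, rubber_stamp, pin_tin from where it was at the start of the episode above 0.03 m).
It fails at once if a board is tipped over (angle between any of lower_board, header_board's own z axis and vertical above 0.9 rad).
It also fails if it takes over 62 s, if anything falls off the work surface, if the arm or the gripper's body presses on something with over 40 N, if the wrist force passes 120 N, or if a joint passes its speed limit or range.

## Robot

A 6-joint arm with a two-finger parallel gripper is mounted at the origin on a cart in front of the work surface, level with it; the furniture and walls round the work are solid. World frame = base frame: x ahead of the robot, y to its left, z up, the work surface at z = 0. Lengths are in m, angles in rad, forces in N, time in s.
With the tool pointing down it reaches from about 0.35 to 0.975 m from the base axis. Payload 4.9 kg.
Tool frame: the origin (TCP) lies midway between the tips of the shut fingers; the grasp point (between the pads) lies 19 mm behind it; z points along the fingers, y is the line along which they close (so a half turn about z gives the same grasp; the last joint's range is limited). The gripper opens to 85 mm and grips with 20 to 120 N. Pads are 22 mm wide; open, the fingers measure 114 mm over their backs; the gripper's body (76 mm by 85 mm) begins 54 mm behind the grasp point. The pads swing forward as they close: fully open they stand 13 mm farther back than shut.
Start: joints at [-1.296, 0.053, 1.613, -0, 1.476, -0.119], TCP at [0.24, -0.577, 0.231] pointing down, gripper open.
Joint ranges: [-3.01, 3.01], [-1.01, 2.22], [0.06, 2.58], [-1.02, 4.17], [0.09, 2.62], [-3.14, 3.14]. Speed limits (rad/s): [2.57, 2.57, 3.14, 3.14, 3.14, 3.14].

## Interface

Orientations are given as a rotation vector (axis times angle).
In Python, from station import ctrl gives the robot as it stands.
- The arm moves only by the tool step_arm, never from a script. Its argument "targets" is a list of rows, each an object with "travel": the shift along the world's x, y, z as a fraction of full scale, a list of three; "angular": the turn, a rotation vector about the world's x, y, z as a fraction of full scale, a list of three; "gripper": the opening, from 0 (shut) to 1 (fully open). In form: [{"travel": [x, y, z], "angular": [rx, ry, rz], "gripper": gripper}, ...]. A call has 1 to 10 rows; each row is the pose to reach, as a shift and turn from the pose commanded when the call began; what a row does not reach only later rows make up. Full scale, the value 1, is 0.6 m for a shift and pi/4 rad for a turn. A row lasts 1/10 s, in which the tool goes at most 50 mm and 8.59 degrees, less where a joint would pass 70% of its speed; a pose out of reach is approached as far as the arm can. A call with a number of a shift or a turn outside -1 to 1 is refused whole. A call with a gripper value outside its range is refused whole. The fingers move at their own pace and stop on an object; "squeeze" is the grip in N (left out, the last holds). Time passes only in rows, so rows that repeat a pose let the fingers close. It gives the time, the measured TCP pose, the force, the opening and the grip force at its end, in the units of the state.
- ctrl.get_obs(): the state, without advancing time (a new reading comes with each control period).
- ctrl.get_image(name): name is "side" or "top" or "wrist"; returns a dict with "img" (400x640x3 uint8, red, green, blue), "fx", "fy", "cx", "cy" (pixels), "D" ([k1, k2, p1, p2, k3] as OpenCV has them; the pictures are not rectified), "rvec" (rotation vector, rad) and "tvec" (3), from world to camera coordinates, as OpenCV has them. Camera axes: x right, y down, z forward; pixel columns grow to the right and rows downward; lengths in m; the calibration is good to about 2 mm. A picture is of the moment at which its call begins. There is no depth.
- ctrl.finish_job(): hands the job in; it is judged then, once.
The state is a dict: "t": time; "q": joint angles; "dq": joint speeds; "effort": joint torques, N m; "tool_pos": TCP position; "tool_rot": TCP orientation; "contact_force": force on the tool from outside, world axes, zero at the start; "wrist_torque": the same for the moment, N m; "opening": finger opening in m; "grip_force": force on a finger pad.
Only numpy, scipy, OpenCV 4.12 (cv2) and the standard library are available. Lean on these libraries where they do the work, as an engineer would, in place of code of your own. Each camera call takes 0.05 s, during which the arm holds its last target. There are 200 camera calls.

## Working session

There is one attempt and no reset: what is moved stays moved. The work goes in short steps, Python scripts to look and compute and a tool call to move; the robot and the scene stay as the last step left them, time stands still between calls to the robot, and variables do not carry over. Pictures are saved under pics/ and viewed, at most 10 in all, crops included, and the job is handed in when it is done.

Besides the shell and the picture viewer there is one more tool, called after "Request:" by a JSON object that holds its "method" and its "body", one argument or row to a line. step_arm: Moves the arm, as the interface text tells. Its arguments: {"type":"object","properties":{"targets":{"type":"array"},"squeeze":{"type":"number"}},"required":["targets"]}

```bash
mkdir -p pics; cat > h.py <<'E'
import numpy as np, cv2
from station import ctrl
def cam(n,save=None):
    c=ctrl.get_image(n); c['K']=np.array([[c['fx'],0,c['cx']],[0,c['fy'],c['cy']],[0,0,1.]]); c['D']=np.array(c['D'],float)
    c['R']=cv2.Rodrigues(np.array(c['rvec'],float))[0]; c['t']=np.array(c['tvec'],float); c['C']=-c['R'].T@c['t']
    if save: cv2.imwrite('pics/'+save,c['img'][:,:,::-1])
    return c
def ray(c,uv):
    p=cv2.undistortPoints(np.array(uv,float).reshape(-1,1,2),c['K'],c['D']).reshape(-1,2)
    return np.c_[p,np.ones(len(p))]@c['R']
def onplane(c,uv,z=0,ax=2):
    d=ray(c,uv); return c['C']+d*((z-c['C'][ax])/d[:,ax])[:,None]
def proj(c,P): return cv2.projectPoints(np.array(P,float).reshape(-1,3),np.array(c['rvec'],float),c['t'],c['K'],c['D'])[0].reshape(-1,2)
def tri(c1,u1,c2,u2):
    d1,d2=ray(c1,u1),ray(c2,u2);o=[]
    for a,b in zip(d1,d2):
        s=np.linalg.lstsq(np.c_[a,-b],c2['C']-c1['C'],rcond=None)[0]
        p,q=c1['C']+s[0]*a,c2['C']+s[1]*b;o.append(np.r_[(p+q)/2,np.linalg.norm(p-q)])
    return np.array(o)
E
python3 - <<'E'
from h import *
for n in('side','top'):
    c=cam(n,n+'0.png');print(n,c['C'].round(3),c['R'].round(2).tolist(),c['fx'])
o=ctrl.get_obs();print(o['tool_rot'],o['opening'])
E
```

```text
side [0.571 0.666 0.532] [[-1.0, 0.01, -0.02], [0.02, 0.41, -0.91], [-0.01, -0.91, -0.41]] 407.4365048714308
top [ 0.373 -0.175  1.608] [[0.02, -1.0, -0.01], [-0.99, -0.02, -0.14], [0.14, 0.01, -0.99]] 498.1124641201634
[-3.07898232e+00 -6.14211292e-01  2.14977531e-04] 0.08531428532973838
```

View pics/side0.png

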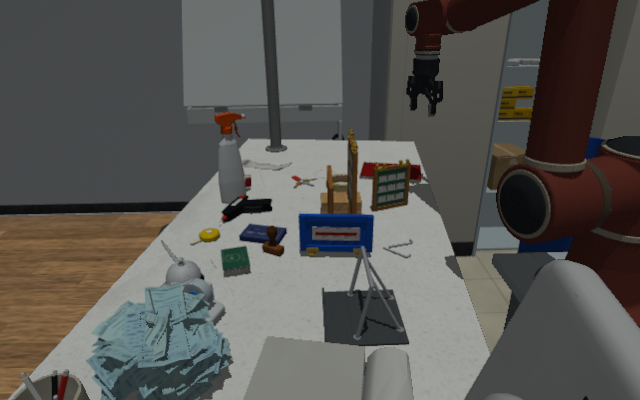

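View pics/top0.png

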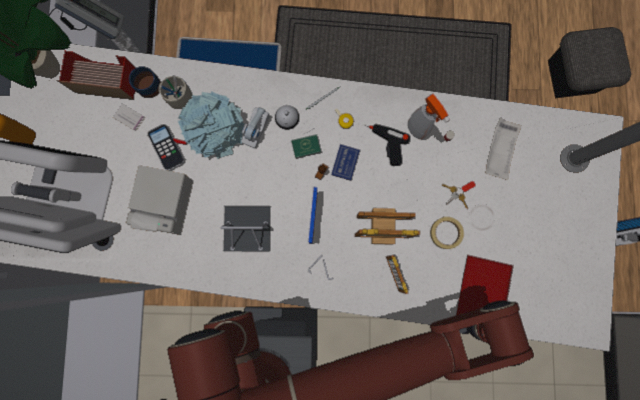

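```bash
python3 - <<'E'
import cv2
i=cv2.imread('pics/top0.png');s=cv2.imread('pics/side0.png')
a=cv2.resize(i[190:290,210:430],None,fx=3.6,fy=3.6,interpolation=cv2.INTER_CUBIC)
cv2.imwrite('pics/tc.png',a)
b=cv2.resize(s[120:350,280:430],None,fx=2.6,fy=2.6,interpolation=cv2.INTER_CUBIC);cv2.imwrite('pics/sc.png',b)
from h import *
from types import SimpleNamespace
c=cam('top')
print(onplane(c,[[224,207],[270,206],[271,251],[224,252]],.003).round(3))
print(onplane(c,[[371,208],[395,207],[396,243],[372,244]],.055).round(3))
print(proj(c,[[.4,.1,0],[.4,-.1,0],[.4,-.3,0]]))
E
```

```text
[[ 0.556  0.131  0.003]
 [ 0.562 -0.019  0.003]
 [ 0.417 -0.026  0.003]
 [ 0.411  0.125  0.003]]
[[ 0.555 -0.341  0.055]
 [ 0.559 -0.416  0.055]
 [ 0.447 -0.418  0.055]
 [ 0.442 -0.344  0.055]]
[[231.65805951 255.52467919]
 [293.90708943 256.63885428]
 [356.33958938 257.76527226]]
```

View pics/tc.png

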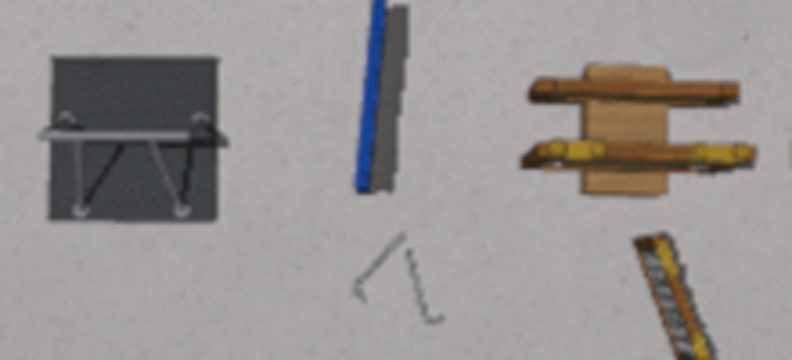

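View pics/sc.png

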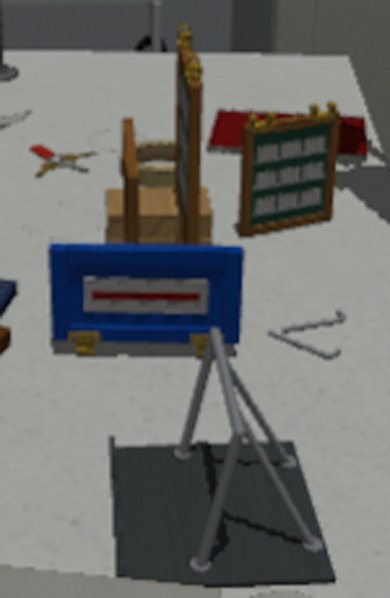

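```bash
python3 - <<'E'
from h import *
c=cam('top');im=c['img'];h=cv2.cvtColor(im,cv2.COLOR_RGB2HSV)
def blob(m,x0,y0,x1,y1,z,name):
    k=np.zeros(m.shape,np.uint8);k[y0:y1,x0:x1]=m[y0:y1,x0:x1]
    cs=sorted(cv2.findContours(k,0,2)[0],key=cv2.contourArea)[-4:]
    for q in cs:
        if cv2.contourArea(q)<8: continue
        b=cv2.boxPoints(cv2.minAreaRect(q)); P=onplane(c,b,z);m0=onplane(c,q.reshape(-1,2).mean(0)[None],z)
        print(name,cv2.contourArea(q),b.round(1).tolist(),P[:,:2].round(4).tolist(),P.mean(0).round(4))
H,S,V=h[...,0],h[...,1],h[...,2]
tray=((V<95)&(S<90)).astype(np.uint8)*255
blob(tray,215,195,285,262,.006,'tray')
brass=((S>170)&(V>110)&(H>18)&(H<32)).astype(np.uint8)*255
blob(brass,350,225,425,242,.22,'brass')
for n,(x,y) in dict(hdr=(385,215),hdr2=(363,214),low=(385,233),tube=(370,231),tube2=(412,233),rack=(384,225),bar=(240,228),tray=(240,214),hface=(385,218)).items(): print(n,h[y,x])
wood=((S>120)&(V<170)&(V>70)&(H<22)).astype(np.uint8)*255
blob(wood,350,205,425,223,.12,'hdr')
blob(wood,350,224,425,242,.215,'low')
bar=((S<60)&(V>105)&(V<150)).astype(np.uint8)
for x in range(222,274,6):print(x,V[222:234,x])
for x in range(356,422,6):print(x,[tuple(v) for v in im[207:221,x].tolist()][::1])
E
```

```text
tray 1817.5 [[224.0, 206.0], [272.0, 206.0], [272.0, 250.0], [224.0, 250.0]] [[0.5589, 0.1303], [0.5615, -0.0255], [0.4197, -0.0296], [0.417, 0.1243]] [0.4893 0.0498 0.006 ]
brass 34.5 [[402.0, 231.0], [417.0, 231.0], [417.0, 234.0], [402.0, 234.0]] [[0.4725, -0.4093], [0.4732, -0.4509], [0.4649, -0.4508], [0.4641, -0.4092]] [ 0.4687 -0.43    0.22  ]
brass 37.0 [[362.0, 229.0], [377.0, 229.0], [377.0, 233.0], [362.0, 233.0]] [[0.4761, -0.2982], [0.4768, -0.3399], [0.4657, -0.3399], [0.465, -0.2982]] [ 0.4709 -0.319   0.22  ]
hdr [ 14 162 107]
hdr2 [ 15 168 109]
low [ 14 163 108]
tube [ 22 188 160]
tube2 [ 21 182 153]
rack [ 16 128 146]
bar [115  14 109]
tray [108  18  69]
hface [ 15 133 109]
hdr 327.5 [[358.0, 209.0], [414.0, 209.0], [414.0, 222.0], [358.0, 222.0]] [[0.5434, -0.2948], [0.5463, -0.4625], [0.5072, -0.4621], [0.5043, -0.295]] [ 0.5253 -0.3786  0.12  ]
low 100.0 [[370.0, 236.0], [395.0, 236.0], [395.0, 241.0], [370.0, 241.0]] [[0.4573, -0.321], [0.4586, -0.3906], [0.4447, -0.3905], [0.4434, -0.321]] [ 0.451  -0.3558  0.215 ]
low 325.0 [[358.8999938964844, 233.80000305175
[... 2498 characters left out ...]
8, 147)]
404 [(167, 163, 162), (168, 166, 165), (171, 169, 167), (174, 172, 171), (172, 169, 170), (147, 127, 117), (125, 86, 57), (126, 83, 43), (126, 82, 40), (89, 60, 37), (60, 51, 42), (79, 63, 47), (89, 82, 72), (152, 150, 149)]
410 [(170, 167, 166), (171, 168, 168), (172, 169, 169), (173, 169, 170), (171, 168, 168), (136, 129, 125), (106, 82, 70), (99, 66, 35), (103, 65, 31), (76, 51, 24), (54, 35, 19), (55, 42, 35), (84, 80, 79), (155, 152, 151)]
416 [(171, 167, 167), (170, 168, 168), (171, 169, 168), (168, 166, 165), (169, 168, 166), (168, 165, 165), (170, 167, 166), (169, 166, 166), (168, 164, 165), (169, 166, 164), (168, 167, 166), (167, 165, 164), (170, 167, 165), (170, 168, 168)]
```

Request:
{"method": "step_arm", "body": {
  "targets": [
    {"travel": [0, 0, 0.08], "angular": [0, 0, 0.2], "gripper": 1},
    {"travel": [0.05, 0.05, 0.167], "angular": [0, 0, 0.4], "gripper": 1},
    {"travel": [0.13, 0.12, 0.167], "angular": [0, 0, 0.6], "gripper": 1},
    {"travel": [0.21, 0.19, 0.167], "angular": [0, 0, 0.8], "gripper": 1},
    {"travel": [0.29, 0.25, 0.167], "angular": [0, 0, 1.0], "gripper": 1},
    {"travel": [0.38, 0.337, 0.167], "angular": [0, 0, 1.0], "gripper": 1}
  ]
}}

```text
t: 0.8
tool_pos: [0.4138, -0.4232, 0.3312]
tool_rot: [2.608, 1.75, 0.0]
contact_force: [1.2, -0.9, -0.9]
opening: 0.0855
grip_force: 0.0
```

Request:
{"method": "step_arm", "body": {
  "targets": [
    {"travel": [0, 0, 0], "angular": [0, 0, 0.25], "gripper": 1},
    {"travel": [0, 0, 0], "angular": [0, 0, 0.48], "gripper": 1},
    {"travel": [0, 0, 0], "angular": [0, 0, 0.48], "gripper": 1},
    {"travel": [0, 0, 0], "angular": [0, 0, 0.48], "gripper": 1}
  ]
}}

```text
t: 1.2
tool_pos: [0.4127, -0.4242, 0.3306]
tool_rot: [-2.237, -2.205, -0.0]
contact_force: [0.9, 0.2, -0.3]
opening: 0.0854
grip_force: 0.0
```

```bash
cat >> h.py <<'E'
from scipy.spatial.transform import Rotation as Ro
def st():
    o=ctrl.get_obs();R=Ro.from_rotvec(o['tool_rot']).as_matrix()
    print('t',round(o['t'],2),'pos',np.round(o['tool_pos'],4),'y',R[:,1].round(4),'z',R[:,2].round(4),'F',np.round(o['contact_force'],1),'op',round(o['opening'],4),'g',o['grip_force'])
    return o,R
E
python3 - <<'E'
from h import *
st();c=cam('wrist','w1.png');print(c['C'].round(3),c['R'].round(2).tolist())
E
```

```text
t 1.2 pos [ 0.4127 -0.4242  0.3306] y [ 9.999e-01 -1.440e-02 -4.000e-04] z [-4.e-04  4.e-04 -1.e+00] F [ 0.9  0.2 -0.3] op 0.0854 g 0.0
[ 0.414 -0.356  0.474] [[1.0, -0.01, -0.0], [-0.01, -0.96, 0.27], [-0.0, -0.27, -0.96]]
```

View pics/w1.png

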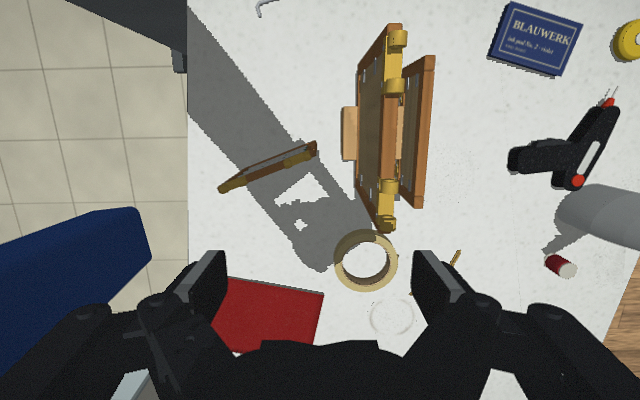

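```bash
python3 - <<'E'
from h import *
c=cam('wrist');im=c['img'];h=cv2.cvtColor(im,cv2.COLOR_RGB2HSV)
for y in (110,130,150,170): print(y,[tuple(v) for v in im[y,376:440:2].tolist()])
brass=((h[...,1]>170)&(h[...,2]>110)&(h[...,0]>19)&(h[...,0]<32)).astype(np.uint8)*255
brass[:,:350]=0;brass[:,425:]=0;brass[245:]=0
for q in cv2.findContours(brass,0,2)[0]:
    if cv2.contourArea(q)>40: 
        b=np.array(cv2.boundingRect(q));print(cv2.contourArea(q),b,onplane(c,[[b[0],b[1]],[b[0]+b[2],b[1]+b[3]]],.232).round(4).tolist())
E
```

```text
110 [(86, 78, 58), (85, 76, 55), (75, 58, 41), (71, 54, 31), (143, 101, 60), (156, 110, 67), (149, 106, 63), (145, 100, 59), (148, 106, 62), (163, 112, 65), (161, 112, 65), (194, 155, 107), (194, 157, 108), (195, 158, 109), (97, 80, 57), (81, 71, 53), (84, 75, 56), (81, 70, 52), (86, 78, 57), (84, 72, 55), (82, 75, 55), (72, 52, 35), (67, 47, 31), (159, 113, 66), (149, 102, 60), (139, 97, 59), (155, 108, 61), (159, 107, 57), (219, 224, 222), (215, 217, 214), (217, 218, 214), (218, 219, 215)]
130 [(86, 76, 58), (86, 77, 60), (72, 52, 35), (104, 74, 45), (159, 111, 64), (155, 110, 64), (152, 106, 60), (144, 101, 59), (149, 107, 62), (152, 106, 63), (141, 102, 61), (199, 162, 110), (196, 159, 108), (150, 122, 82), (78, 69, 52), (86, 76, 58), (78, 69, 50), (87, 77, 57), (84, 73, 55), (84, 72, 55), (71, 52, 32), (71, 53, 30), (152, 104, 59), (151, 106, 61), (147, 103, 62), (149, 105, 62), (152, 103, 56), (222, 227, 225), (219, 221, 219), (220, 221, 219), (219, 221, 218), (219, 222, 217)]
150 [(84, 73, 55), (78, 61, 43), (73, 52, 32), (137, 98, 58), (156, 109, 62), (155, 110, 64), (148, 10
[... 198 characters left out ...]
, 38), (71, 51, 29), (145, 100, 58), (158, 110, 64), (148, 104, 57), (153, 108, 63), (157, 108, 65), (215, 218, 215), (220, 223, 219), (216, 219, 215), (219, 222, 217), (218, 219, 214), (213, 214, 210)]
170 [(78, 70, 53), (73, 56, 41), (76, 51, 36), (162, 112, 63), (159, 111, 65), (155, 110, 63), (151, 106, 62), (156, 109, 64), (155, 109, 63), (118, 88, 51), (82, 71, 38), (110, 87, 46), (109, 81, 52), (80, 72, 54), (81, 71, 53), (81, 72, 54), (89, 78, 59), (82, 72, 56), (81, 69, 51), (69, 48, 27), (121, 85, 51), (162, 113, 68), (158, 111, 65), (158, 110, 66), (157, 107, 59), (191, 183, 168), (219, 221, 217), (217, 219, 214), (216, 218, 213), (219, 221, 218), (221, 222, 219), (219, 222, 218)]
```

```bash
python3 - <<'E'
from h import *
c=cam('wrist');im=c['img']
a=onplane(c,[[383.5,110],[397,110],[381,170],[394,170]],.215);print(a.round(4).tolist());m=[(a[0]+a[1])/2,(a[2]+a[3])/2];d=m[0]-m[1];print(m,'w',a[1]-a[0],'yaw',-d[0]/d[1])
a=onplane(c,[[421,110],[431.3,110],[416,170],[426,170]],.12);print(a.round(4).tolist());m=[(a[0]+a[1])/2,(a[2]+a[3])/2];d=m[0]-m[1];print(m,'w',a[1]-a[0],'yaw',-d[0]/d[1])
print('brass rows');
for x in (393,398,386,389):print(x,[(y,)+tuple(im[y,x].tolist()) for y in list(range(22,100,4))+list(range(172,236,3))])
for x in (431,420):print(x,[(y,)+tuple(im[y,x].tolist()) for y in list(range(48,64,2))+list(range(196,214,2))])
E
python3 -c "
import cv2;i=cv2.imread('pics/w1.png');cv2.imwrite('pics/w1c.png',cv2.resize(i[15:240,340:445],None,fx=2.6,fy=2.6,interpolation=cv2.INTER_CUBIC))"
```

```text
[[0.4654, -0.3524, 0.215], [0.4763, -0.3526, 0.215], [0.4651, -0.4012, 0.215], [0.4761, -0.4013, 0.215]]
[array([ 0.47083691, -0.35251869,  0.215     ]), array([ 0.47064516, -0.40124336,  0.215     ])] w [ 0.01086717 -0.00016259  0.        ] yaw -0.003935451318576237
[[0.5257, -0.3517, 0.12], [0.537, -0.3519, 0.12], [0.5245, -0.4183, 0.12], [0.5361, -0.4185, 0.12]]
[array([ 0.5313559 , -0.35178185,  0.12      ]), array([ 0.53033721, -0.41839796,  0.12      ])] w [ 0.01135507 -0.00016006  0.        ] yaw -0.015291829515011554
brass rows
393 [(22, 164, 150, 131), (26, 158, 109, 65), (30, 149, 127, 56), (34, 146, 123, 56), (38, 93, 78, 39), (42, 164, 137, 62), (46, 89, 75, 41), (50, 98, 84, 38), (54, 215, 178, 81), (58, 211, 175, 79), (62, 210, 175, 80), (66, 208, 173, 77), (70, 208, 172, 78), (74, 207, 173, 79), (78, 173, 145, 65), (82, 181, 150, 70), (86, 185, 156, 70), (90, 185, 154, 70), (94, 73, 53, 35), (98, 151, 105, 59), (172, 153, 108, 64), (175, 147, 102, 59), (178, 213, 178, 81), (181, 87, 73, 34), (184, 194, 162, 72), (187, 192, 160, 75), (190, 184, 153, 69), (193, 181, 149,
[... 2887 characters left out ...]
215), (50, 217, 219, 216), (52, 218, 220, 217), (54, 148, 133, 115), (56, 145, 102, 63), (58, 141, 98, 56), (60, 147, 103, 60), (62, 152, 107, 64), (196, 217, 220, 215), (198, 219, 222, 218), (200, 216, 217, 214), (202, 217, 218, 213), (204, 217, 220, 216), (206, 218, 219, 216), (208, 218, 219, 216), (210, 219, 221, 217), (212, 220, 222, 218)]
420 [(48, 208, 210, 203), (50, 214, 214, 210), (52, 215, 216, 212), (54, 216, 218, 216), (56, 205, 208, 200), (58, 61, 37, 20), (60, 71, 53, 36), (62, 66, 46, 24), (196, 141, 97, 59), (198, 142, 103, 59), (200, 148, 103, 61), (202, 154, 110, 64), (204, 152, 105, 61), (206, 147, 101, 58), (208, 148, 138, 125), (210, 220, 222, 219), (212, 218, 220, 217)]
```

View pics/w1c.png

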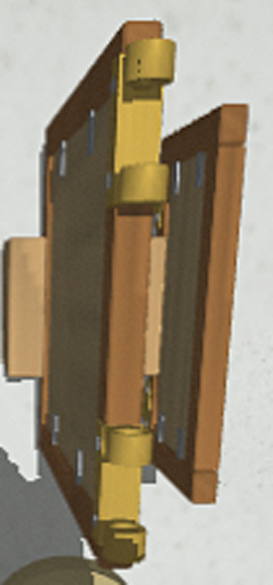

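```bash
python3 - <<'E'
from h import *
c=cam('wrist')
print('low ends',onplane(c,[[394,23.5],[387,232.5],[389,93],[388,177]],.215).round(4))
print('hdr ends',onplane(c,[[431,54.3],[420,208]],.12).round(4))
t=cam('top'); print('bar',onplane(t,[[228,227.2],[258,227.2]],.118).round(4))
# bar ends
im=t['img'].astype(int);print(im[227,214:228,0],im[228,214:228,0],im[227,262:280,0],im[228,262:280,0])
print('tray y',im[240,218:228,0],im[240,266:278,0], im[214,218:228,0],im[214,266:278,0])
print('tray x',im[200:212,235,0],im[245:258,235,0])
E
```

```text
low ends [[ 0.471  -0.2899  0.215 ]
 [ 0.4726 -0.4578  0.215 ]
 [ 0.4692 -0.3396  0.215 ]
 [ 0.4713 -0.4073  0.215 ]]
hdr ends [[ 0.5324 -0.2954  0.12  ]
 [ 0.5324 -0.4644  0.12  ]]
bar [[0.4821 0.0942 0.118 ]
 [0.4837 0.0042 0.118 ]]
[176 179 178 179 180 172 154 137 132 136 139 140 135 131] [180 180 179 178 180 177 160 134 130 123 110 111 112 108] [ 97  61  63  66  69  63  49  43  66 107 149 179 182 183 181 181 182 184] [ 74  48  45  45  43  50  42  39  62  86 107 151 180 183 184 181 179 181]
tray y [178 179 177 177 167 132  74  66  68  67] [ 72  71  71  72 126 176 181 179 179 179 178 178] [181 180 179 182 181 163 104  69  65  67] [ 67  66  63  67 125 181 184 184 182 181 182 180]
tray x [181 183 179 181 175 137  81  61  66  66  67  67] [ 52  64  66  71  68  75 132 166 178 178 178 178 177]
```

```bash
python3 - <<'E'
from h import *
t=cam('top')
P=onplane(t,[[223.4,214],[270.0,214],[222.9,240],[269.9,240]],.006);print(P.round(4),(P[0]+P[1])/2,(P[2]+P[3])/2)
print(onplane(t,[[235,205]],.016).round(4),onplane(t,[[235,251]],.006).round(4))
E
```

```text
[[ 0.5328  0.1311  0.006 ]
 [ 0.5354 -0.0198  0.006 ]
 [ 0.4489  0.1291  0.006 ]
 [ 0.4516 -0.022   0.006 ]] [0.53410794 0.05565712 0.006     ] [0.45023466 0.05359218 0.006     ]
[[0.5616 0.093  0.016 ]] [[0.4145 0.0888 0.006 ]]
```

Request:
{"method": "step_arm", "body": {
  "targets": [
    {"travel": [0.097, 0.083, 0], "angular": [0, 0, 0.012], "gripper": 1},
    {"travel": [0.097, 0.083, 0], "angular": [0, 0, 0.012], "gripper": 1},
    {"travel": [0.097, 0.083, 0], "angular": [0, 0, 0.012], "gripper": 1},
    {"travel": [0.097, 0.083, -0.08], "angular": [0, 0, 0.012], "gripper": 1},
    {"travel": [0.097, 0.083, -0.14], "angular": [0, 0, 0.012], "gripper": 1},
    {"travel": [0.097, 0.083, -0.14], "angular": [0, 0, 0.012], "gripper": 1}
  ]
}}

```text
t: 2.1
tool_pos: [0.4678, -0.3727, 0.2398]
tool_rot: [-2.22, -2.206, 0.0]
contact_force: [-0.8, 0.4, -1.5]
opening: 0.0852
grip_force: 0.0
```

```bash
python3 -c "
from h import *
st()"
```

```text
t 2.1 pos [ 0.4678 -0.3727  0.2398] y [ 0.9999 -0.0061 -0.0088] z [-0.0088  0.0084 -0.9999] F [-0.8  0.4 -1.5] op 0.0852 g 0.0
```

Request:
{"method": "step_arm", "body": {
  "targets": [
    {"travel": [0, 0, -0.04], "angular": [0, 0, 0], "gripper": 1},
    {"travel": [0, 0, -0.08], "angular": [0, 0, 0], "gripper": 1},
    {"travel": [0, 0, -0.106], "angular": [0, 0, 0], "gripper": 1},
    {"travel": [0, 0, -0.106], "angular": [0, 0, 0], "gripper": 1},
    {"travel": [0, 0, -0.106], "angular": [0, 0, 0], "gripper": 1}
  ]
}}

```text
t: 2.6
tool_pos: [0.471, -0.3754, 0.1847]
tool_rot: [2.227, 2.214, -0.0]
contact_force: [-0.6, -1.0, 0.2]
opening: 0.0857
grip_force: 0.0
```

```bash
python3 -c "
from h import *
st()"
```

```text
t 2.6 pos [ 0.471  -0.3754  0.1847] y [ 1.     -0.0056  0.001 ] z [ 0.001  -0.0011 -1.    ] F [-0.6 -1.   0.2] op 0.0857 g 0.0
```

Request:
{"method": "step_arm", "body": {
  "targets": [
    {"travel": [0, 0, 0], "angular": [0, 0, 0], "gripper": 0},
    {"travel": [0, 0, 0], "angular": [0, 0, 0], "gripper": 0},
    {"travel": [0, 0, 0], "angular": [0, 0, 0], "gripper": 0},
    {"travel": [0, 0, 0], "angular": [0, 0, 0], "gripper": 0},
    {"travel": [0, 0, 0], "angular": [0, 0, 0], "gripper": 0},
    {"travel": [0, 0, 0], "angular": [0, 0, 0], "gripper": 0},
    {"travel": [0, 0, 0], "angular": [0, 0, 0], "gripper": 0},
    {"travel": [0, 0, 0], "angular": [0, 0, 0], "gripper": 0}
  ],
  "squeeze": 60
}}

```text
t: 3.4
tool_pos: [0.4709, -0.3748, 0.1836]
tool_rot: [2.227, 2.215, 0.0]
contact_force: [-0.4, 0.4, 0.9]
opening: 0.0111
grip_force: 59.5
```

```bash
python3 -c "
from h import *
st()"
```

```text
t 3.4 pos [ 0.4709 -0.3748  0.1836] y [ 1.0e+00 -5.2e-03  5.0e-04] z [ 5.e-04 -4.e-04 -1.e+00] F [-0.4  0.4  0.9] op 0.0111 g 59.548543095588684
```

Request:
{"method": "step_arm", "body": {
  "targets": [
    {"travel": [0, 0, 0.03], "angular": [0, 0, 0], "gripper": 0},
    {"travel": [0, 0, 0.08], "angular": [0, 0, 0], "gripper": 0},
    {"travel": [0, 0, 0.14], "angular": [0, 0, 0], "gripper": 0},
    {"travel": [0, 0, 0.2], "angular": [0, 0, 0], "gripper": 0},
    {"travel": [0, 0, 0.25], "angular": [0, 0, 0], "gripper": 0},
    {"travel": [0, 0, 0.28], "angular": [0, 0, 0], "gripper": 0},
    {"travel": [0, 0.04, 0.28], "angular": [0, 0, 0], "gripper": 0},
    {"travel": [0, 0.1, 0.28], "angular": [0, 0, 0], "gripper": 0},
    {"travel": [0, 0.16, 0.28], "angular": [0, 0, 0], "gripper": 0},
    {"travel": [0, 0.22, 0.28], "angular": [0, 0, 0], "gripper": 0}
  ]
}}

```text
t: 4.4
tool_pos: [0.4701, -0.2412, 0.3491]
tool_rot: [-2.225, -2.212, 0.001]
contact_force: [1.0, -0.1, -3.5]
opening: 0.0112
grip_force: 59.4
```

Request:
{"method": "step_arm", "body": {
  "targets": [
    {"travel": [0.01, 0.06, 0], "angular": [0, -0.05, 0], "gripper": 0},
    {"travel": [0.02, 0.12, 0], "angular": [0, -0.11, 0.01], "gripper": 0},
    {"travel": [0.03, 0.18, 0], "angular": [0, -0.17, 0.02], "gripper": 0},
    {"travel": [0.037, 0.24, 0], "angular": [0, -0.23, 0.03], "gripper": 0},
    {"travel": [0.037, 0.3, 0], "angular": [0, -0.29, 0.03], "gripper": 0},
    {"travel": [0.037, 0.36, 0], "angular": [0, -0.33, 0.03], "gripper": 0},
    {"travel": [0.037, 0.42, 0], "angular": [0, -0.356, 0.03], "gripper": 0},
    {"travel": [0.037, 0.47, 0], "angular": [0, -0.356, 0.03], "gripper": 0},
    {"travel": [0.037, 0.495, 0], "angular": [0, -0.356, 0.03], "gripper": 0},
    {"travel": [0.037, 0.495, 0], "angular": [0, -0.356, 0.03], "gripper": 0}
  ]
}}

```text
t: 5.4
tool_pos: [0.4919, 0.0562, 0.3491]
tool_rot: [2.052, 2.097, 0.289]
contact_force: [-0.5, -0.1, -4.0]
opening: 0.0113
grip_force: 59.4
```

```bash
python3 - <<'E'
from h import *
cam('side','s2.png');cam('wrist','w2.png');st()
E
```

```text
t 5.5 pos [0.4924 0.0543 0.3496] y [0.9618 0.0188 0.273 ] z [ 0.273  0.003 -0.962] F [-0.1  0.5 -3.9] op 0.0111 g 59.387388825416565
```

View pics/s2.png

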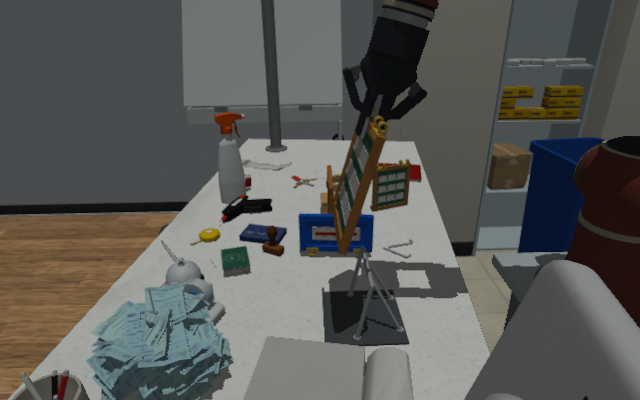

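Request:
{"method": "step_arm", "body": {
  "targets": [
    {"travel": [0, 0, -0.06], "angular": [0, 0, 0], "gripper": 0},
    {"travel": [0, 0, -0.12], "angular": [0, 0, 0], "gripper": 0},
    {"travel": [0, 0, -0.18], "angular": [0, 0, 0], "gripper": 0},
    {"travel": [0, 0, -0.24], "angular": [0, 0, 0], "gripper": 0},
    {"travel": [-0.003, 0, -0.28], "angular": [0, 0, 0], "gripper": 0},
    {"travel": [-0.006, 0, -0.3], "angular": [0, 0, 0], "gripper": 0},
    {"travel": [-0.009, 0, -0.31], "angular": [0, 0, 0], "gripper": 0},
    {"travel": [-0.012, 0, -0.31], "angular": [0, 0, 0], "gripper": 0},
    {"travel": [-0.012, 0, -0.31], "angular": [0, 0, 0], "gripper": 0}
  ]
}}

```text
t: 6.4
tool_pos: [0.4867, 0.054, 0.1672]
tool_rot: [2.051, 2.089, 0.295]
contact_force: [0.5, -0.1, -3.7]
opening: 0.0109
grip_force: 59.4
```

```bash
python3 - <<'E'
from h import *
st()
E
```

```text
t 6.4 pos [0.4867 0.054  0.1672] y [0.9602 0.0178 0.2787] z [ 0.2787  0.003  -0.9604] F [ 0.5 -0.1 -3.7] op 0.0109 g 59.41265165805817
```

Request:
{"method": "step_arm", "body": {
  "targets": [
    {"travel": [0, 0, -0.003], "angular": [0, 0, 0], "gripper": 0},
    {"travel": [-0.003, 0, -0.003], "angular": [0, 0, 0], "gripper": 0},
    {"travel": [-0.003, 0, -0.005], "angular": [0, 0, 0], "gripper": 0},
    {"travel": [-0.003, 0, -0.005], "angular": [0, 0, 0], "gripper": 0},
    {"travel": [-0.003, 0, -0.005], "angular": [0, 0, 0], "gripper": 0}
  ]
}}

```text
t: 6.9
tool_pos: [0.484, 0.0544, 0.1624]
tool_rot: [2.053, 2.091, 0.292]
contact_force: [0.1, -0.3, -3.4]
opening: 0.0113
grip_force: 59.4
```

```bash
python3 - <<'E'
from h import *
st()
E
```

```text
t 6.9 pos [0.484  0.0544 0.1624] y [0.961  0.0181 0.276 ] z [ 0.276   0.0033 -0.9611] F [ 0.1 -0.3 -3.4] op 0.0113 g 59.40056025981903
```

Request:
{"method": "step_arm", "body": {
  "targets": [
    {"travel": [0, 0, -0.002], "angular": [0, 0, 0], "gripper": 0},
    {"travel": [0, 0, -0.003], "angular": [0, 0, 0], "gripper": 0},
    {"travel": [0, 0, -0.003], "angular": [0, 0, 0], "gripper": 0}
  ]
}}

```text
t: 7.2
tool_pos: [0.4839, 0.0543, 0.1603]
tool_rot: [2.053, 2.091, 0.292]
contact_force: [0.5, -0.2, -2.7]
opening: 0.011
grip_force: 59.4
```

Request:
{"method": "step_arm", "body": {
  "targets": [
    {"travel": [0, 0, -0.001], "angular": [0, 0, 0], "gripper": 0},
    {"travel": [0, 0, -0.002], "angular": [0, 0, 0], "gripper": 0},
    {"travel": [0, 0, -0.002], "angular": [0, 0, 0], "gripper": 0}
  ]
}}

```text
t: 7.5
tool_pos: [0.4844, 0.0542, 0.1601]
tool_rot: [2.052, 2.09, 0.293]
contact_force: [-2.0, -0.9, 0.8]
opening: 0.0107
grip_force: 60.1
```

Request:
{"method": "step_arm", "body": {
  "targets": [
    {"travel": [0, 0, 0], "angular": [0, 0, 0], "gripper": 0.2},
    {"travel": [0, 0, 0], "angular": [0, 0, 0], "gripper": 0.3},
    {"travel": [0, 0, 0], "angular": [0, 0, 0], "gripper": 0.5},
    {"travel": [0, 0, 0], "angular": [0, 0, 0], "gripper": 0.5},
    {"travel": [0, 0, 0], "angular": [0, 0, 0], "gripper": 0.5}
  ]
}}

```text
t: 8.0
tool_pos: [0.4841, 0.0543, 0.1595]
tool_rot: [2.052, 2.091, 0.293]
contact_force: [-0.4, -0.3, -0.5]
opening: 0.0429
grip_force: 0.0
```

Request:
{"method": "step_arm", "body": {
  "targets": [
    {"travel": [-0.014, 0, 0.048], "angular": [0, 0, 0], "gripper": 0.5},
    {"travel": [-0.028, 0, 0.096], "angular": [0, 0, 0], "gripper": 0.5},
    {"travel": [-0.05, 0, 0.18], "angular": [0, 0, 0], "gripper": 0.6},
    {"travel": [-0.06, 0, 0.26], "angular": [0, 0, 0], "gripper": 0.8},
    {"travel": [-0.06, 0, 0.28], "angular": [0, 0.1, 0], "gripper": 1},
    {"travel": [-0.06, 0, 0.28], "angular": [0, 0.2, 0], "gripper": 1},
    {"travel": [-0.06, 0, 0.28], "angular": [0, 0.356, -0.02], "gripper": 1},
    {"travel": [-0.06, 0, 0.28], "angular": [0, 0.356, -0.02], "gripper": 1},
    {"travel": [-0.06, 0, 0.28], "angular": [0, 0.356, -0.02], "gripper": 1}
  ]
}}

```text
t: 8.9
tool_pos: [0.4482, 0.0543, 0.3266]
tool_rot: [-2.218, -2.224, -0.001]
contact_force: [0.3, 1.5, 0.7]
opening: 0.0852
grip_force: 0.0
```

```bash
python3 - <<'E'
from h import *
st()
a=cam('side','s3.png')['img'];b=cam('wrist','w3.png')['img']
cv2.imwrite('pics/c3.png',np.vstack([cv2.resize(a[180:360,240:460],(660,540))[:300],cv2.resize(b,(480,300)).repeat(1,0)if 0 else cv2.copyMakeBorder(cv2.resize(b,(480,300)),0,0,0,180,0)])[:,:,::-1])
E
```

```text
t 8.9 pos [0.4482 0.0543 0.3266] y [1.0e+00 2.9e-03 1.0e-04] z [ 1.0e-04  1.2e-03 -1.0e+00] F [0.3 1.5 0.7] op 0.0852 g 0.0
```

View pics/c3.png

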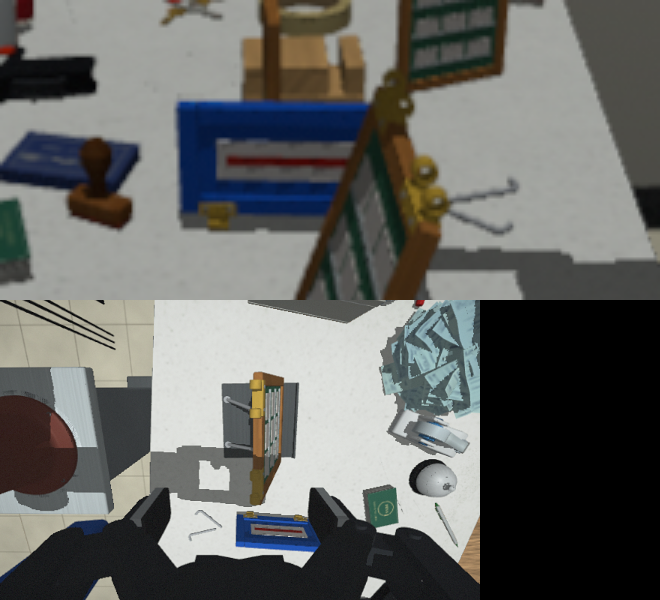

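Request:
{"method": "step_arm", "body": {
  "targets": [
    {"travel": [0.01, -0.08, 0], "angular": [0, 0, 0], "gripper": 1},
    {"travel": [0.02, -0.16, 0], "angular": [0, 0, 0], "gripper": 1},
    {"travel": [0.03, -0.24, 0], "angular": [0, 0, 0], "gripper": 1},
    {"travel": [0.04, -0.32, 0], "angular": [0, 0, 0], "gripper": 1},
    {"travel": [0.05, -0.4, 0], "angular": [0, 0, 0], "gripper": 1},
    {"travel": [0.06, -0.48, 0], "angular": [0, 0, 0], "gripper": 1},
    {"travel": [0.08, -0.56, -0.01], "angular": [0, 0, 0], "gripper": 1},
    {"travel": [0.1, -0.64, -0.03], "angular": [0, 0, 0], "gripper": 1},
    {"travel": [0.12, -0.72, -0.06], "angular": [0, 0, 0], "gripper": 1},
    {"travel": [0.13, -0.8, -0.1], "angular": [0, 0, 0], "gripper": 1}
  ]
}}

```text
t: 10.0
tool_pos: [0.5254, -0.421, 0.2721]
tool_rot: [2.216, 2.222, 0.002]
contact_force: [0.7, -0.1, 0.5]
opening: 0.0854
grip_force: 0.0
```

Request:
{"method": "step_arm", "body": {
  "targets": [
    {"travel": [0, -0.04, -0.04], "angular": [0, 0, 0], "gripper": 1},
    {"travel": [0, -0.04, -0.04], "angular": [0, 0, 0], "gripper": 1},
    {"travel": [0, -0.04, -0.04], "angular": [0, 0, 0], "gripper": 1},
    {"travel": [0, -0.04, -0.04], "angular": [0, 0, 0], "gripper": 1}
  ]
}}

```text
t: 10.4
tool_pos: [0.5255, -0.4422, 0.2489]
tool_rot: [2.216, 2.224, 0.002]
contact_force: [0.9, -0.6, 0.6]
opening: 0.0852
grip_force: 0.0
```

```bash
python3 - <<'E'
from h import *
st();c=cam('wrist','w4.png');im=c['img'];h=cv2.cvtColor(im,cv2.COLOR_RGB2HSV)
print(proj(c,[[.531,-.295,.12],[.531,-.38,.12],[.531,-.465,.12]]).round(1))
u,v=proj(c,[[.531,-.38,.12]])[0].astype(int)
for y in (v-40,v-20,v,v+20,v+40): print(y,list(zip(range(u-20,u+20,2),im[y,u-20:u+20:2,0].tolist(),im[y,u-20:u+20:2,2].tolist())))
E
python3 -c "
import cv2;i=cv2.imread('pics/w4.png');cv2.imwrite('pics/w4c.png',i)"
```

```text
t 10.4 pos [ 0.5255 -0.4422  0.2489] y [1.     0.0035 0.0024] z [ 0.0024 -0.001  -1.    ] F [ 0.9 -0.6  0.6] op 0.0852 g 0.0
[[326.4  11.4]
 [325.4 123. ]
 [324.6 217.6]]
83 [(305, 212, 211), (307, 209, 206), (309, 210, 206), (311, 212, 209), (313, 211, 208), (315, 207, 206), (317, 201, 200), (319, 114, 44), (321, 150, 61), (323, 145, 59), (325, 138, 59), (327, 145, 61), (329, 153, 61), (331, 155, 60), (333, 159, 143), (335, 207, 206), (337, 207, 203), (339, 208, 204), (341, 206, 204), (343, 207, 205)]
103 [(305, 181, 101), (307, 179, 98), (309, 190, 106), (311, 192, 108), (313, 188, 105), (315, 189, 107), (317, 111, 64), (319, 123, 51), (321, 152, 63), (323, 147, 61), (325, 140, 57), (327, 146, 60), (329, 156, 63), (331, 149, 61), (333, 166, 95), (335, 177, 98), (337, 171, 95), (339, 170, 95), (341, 181, 100), (343, 191, 108)]
123 [(305, 177, 97), (307, 181, 101), (309, 190, 107), (311, 192, 108), (313, 192, 108), (315, 191, 107), (317, 115, 66), (319, 132, 56), (321, 153, 62), (323, 147, 62), (325, 142, 58), (327, 142, 57), (329, 146, 59), (331, 137, 51), (333, 180, 100), (335, 180, 98), (337, 176, 98), (339, 176, 98), (341, 178, 99), (343, 180, 100)]
143 [(305, 178, 100), (307, 175, 97), (309, 180, 100), (311, 190, 108), (313, 191, 106), (315, 191, 109), (317, 120, 70), (319, 142, 53), (321, 154, 66), (323, 149, 63), (325, 145, 60), (327, 147, 61), (329, 149, 62), (331, 129, 54), (333, 193, 108), (335, 187, 105), (337, 182, 104), (339, 183, 105), (341, 184, 106), (343, 181, 103)]
163 [(305, 108, 105), (307, 107, 105), (309, 111, 110), (311, 194, 190), (313, 215, 213), (315, 214, 213), (317, 179, 138), (319, 147, 57), (321, 152, 62), (323, 153, 65), (325, 148, 59), (327, 150, 60), (329, 151, 59), (331, 134, 102), (333, 217, 217), (335, 214, 213), (337, 214, 213), (339, 215, 214), (341, 213, 212), (343, 213, 211)]
```

View pics/w4.png

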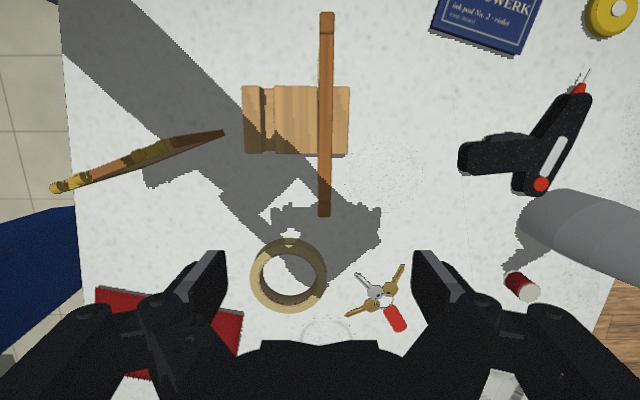

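```bash
python3 - <<'E'
from h import *
st();c=cam('wrist');im=c['img'].astype(int)
ms=[]
for y in range(50,200,6):
    r=im[y,300:350]; w=(r[:,0]-r[:,2]>70)&(r[:,0]<163)
    xs=np.where(w)[0]+300; ms.append([(xs.min()+xs.max())/2,y])
P=onplane(c,ms,.12);k=np.polyfit(P[:,1],P[:,0],1);print('x at -.38',np.polyval(k,-.38),'yaw',-k[0],'res',np.std(P[:,0]-np.polyval(k,P[:,1])))
g=im[:,325 if True else 0,0]-im[:,325,2]; print([(y,g[y]) for y in list(range(6,18))+list(range(211,223))])
print(onplane(c,[[326.5,11.5],[324.5,216.5]],.12))
E
```

```text
t 10.45 pos [ 0.5257 -0.4422  0.2492] y [1.     0.0038 0.0027] z [ 0.0027 -0.0014 -1.    ] F [ 0.6 -0.7  0.4] op 0.0854 g 0.0Traceback (most recent call last):
  File "<stdin>", line 6, in <module>
    return umr_minimum(a, axis, None, out, keepdims, initial, where)
ValueError: zero-size array to reduction operation minimum which has no identity
```

```bash
python3 - <<'E'
from h import *
c=cam('wrist');im=c['img'].astype(int)
ms=[]
for y in list(range(30,82,4))+list(range(160,205,4)):
    r=im[y,310:342]; w=(r[:,0]-r[:,2]>40)
    xs=np.where(w)[0]+310; 
    if len(xs)>8: ms.append([(xs.min()+xs.max())/2,y])
P=onplane(c,ms,.12);k=np.polyfit(P[:,1],P[:,0],1);print(len(ms),'x at -.38',np.polyval(k,-.38),'yaw',-k[0],'res',np.std(P[:,0]-np.polyval(k,P[:,1])))
g=im[:,325,0]-im[:,325,2]; print([(y,int(g[y])) for y in list(range(6,18))+list(range(211,223))])
print(onplane(c,[[326.5,11.5],[324.5,216.5]],.12))
E
```

```text
20 x at -.38 0.5306117785571862 yaw -0.004366358745287642 res 0.00032973366947801076
[(6, 1), (7, 3), (8, 2), (9, 1), (10, 3), (11, 3), (12, 73), (13, 83), (14, 81), (15, 81), (16, 82), (17, 82), (211, 39), (212, 39), (213, 38), (214, 38), (215, 39), (216, 39), (217, -2), (218, 1), (219, 2), (220, 2), (221, -1), (222, 0)]
[[ 0.5313714  -0.29509057  0.12      ]
 [ 0.53122794 -0.46413455  0.12      ]]
```

Request:
{"method": "step_arm", "body": {
  "targets": [
    {"travel": [0.009, 0.05, 0], "angular": [0, 0, -0.01], "gripper": 1},
    {"travel": [0.009, 0.104, 0], "angular": [0, 0, -0.01], "gripper": 1},
    {"travel": [0.009, 0.104, 0], "angular": [0, 0, -0.01], "gripper": 1},
    {"travel": [0.009, 0.104, -0.08], "angular": [0, 0, -0.01], "gripper": 1},
    {"travel": [0.009, 0.104, -0.16], "angular": [0, 0, -0.01], "gripper": 1},
    {"travel": [0.009, 0.104, -0.23], "angular": [0, 0, -0.01], "gripper": 1},
    {"travel": [0.009, 0.104, -0.268], "angular": [0, 0, -0.01], "gripper": 1},
    {"travel": [0.009, 0.104, -0.268], "angular": [0, 0, -0.01], "gripper": 1},
    {"travel": [0.009, 0.104, -0.268], "angular": [0, 0, -0.01], "gripper": 1}
  ]
}}

```text
t: 11.45
tool_pos: [0.531, -0.3811, 0.0869]
tool_rot: [2.227, 2.215, 0.001]
contact_force: [0.0, -0.3, 0.9]
opening: 0.0854
grip_force: 0.0
```

```bash
python3 -c "
from h import *
st()"
```

```text
t 11.45 pos [ 0.531  -0.3811  0.0869] y [ 1.0e+00 -5.1e-03  9.0e-04] z [ 9.e-04  1.e-04 -1.e+00] F [ 0.  -0.3  0.9] op 0.0854 g 0.0
```

Closing on the header.

Request:
{"method": "step_arm", "body": {
  "targets": [
    {"travel": [0, 0, 0], "angular": [0, 0, 0], "gripper": 0},
    {"travel": [0, 0, 0], "angular": [0, 0, 0], "gripper": 0},
    {"travel": [0, 0, 0], "angular": [0, 0, 0], "gripper": 0},
    {"travel": [0, 0, 0], "angular": [0, 0, 0], "gripper": 0},
    {"travel": [0, 0, 0], "angular": [0, 0, 0], "gripper": 0},
    {"travel": [0, 0, 0], "angular": [0, 0, 0], "gripper": 0},
    {"travel": [0, 0, 0], "angular": [0, 0, 0], "gripper": 0},
    {"travel": [0, 0, 0], "angular": [0, 0, 0], "gripper": 0}
  ],
  "squeeze": 60
}}

```text
t: 12.25
tool_pos: [0.5308, -0.3808, 0.0863]
tool_rot: [2.227, 2.215, 0.001]
contact_force: [0.1, -0.0, 3.9]
opening: 0.0111
grip_force: 58.8
```

```bash
python3 -c "
from h import *
st()"
```

```text
t 12.25 pos [ 0.5308 -0.3808  0.0863] y [ 1.0e+00 -5.3e-03  7.0e-04] z [ 7.e-04  6.e-04 -1.e+00] F [ 0.1 -0.   3.9] op 0.0111 g 58.827179074287415
```

Request:
{"method": "step_arm", "body": {
  "targets": [
    {"travel": [0, 0, 0.03], "angular": [0, 0, 0], "gripper": 0},
    {"travel": [0, 0, 0.08], "angular": [0, 0, 0], "gripper": 0},
    {"travel": [0, 0, 0.14], "angular": [0, 0, 0], "gripper": 0},
    {"travel": [0, 0, 0.2], "angular": [0, 0, 0], "gripper": 0},
    {"travel": [0, 0, 0.26], "angular": [0, 0, 0], "gripper": 0},
    {"travel": [-0.01, 0.01, 0.32], "angular": [0, 0, 0], "gripper": 0},
    {"travel": [-0.02, 0.04, 0.37], "angular": [0, 0, 0], "gripper": 0},
    {"travel": [-0.04, 0.1, 0.4], "angular": [0, 0, 0], "gripper": 0},
    {"travel": [-0.06, 0.16, 0.4], "angular": [0, 0, 0], "gripper": 0},
    {"travel": [-0.08, 0.22, 0.4], "angular": [0, 0, 0], "gripper": 0}
  ]
}}

```text
t: 13.25
tool_pos: [0.4815, -0.2474, 0.3268]
tool_rot: [-2.228, -2.214, -0.001]
contact_force: [0.6, 1.2, -1.2]
opening: 0.0109
grip_force: 59.8
```

Request:
{"method": "step_arm", "body": {
  "targets": [
    {"travel": [-0.01, 0.06, 0], "angular": [0, -0.05, 0], "gripper": 0},
    {"travel": [-0.02, 0.12, 0], "angular": [0, -0.11, 0.01], "gripper": 0},
    {"travel": [-0.03, 0.18, 0], "angular": [0, -0.17, 0.02], "gripper": 0},
    {"travel": [-0.04, 0.24, 0], "angular": [0, -0.23, 0.03], "gripper": 0},
    {"travel": [-0.05, 0.3, 0], "angular": [0, -0.29, 0.03], "gripper": 0},
    {"travel": [-0.06, 0.36, 0], "angular": [0, -0.33, 0.03], "gripper": 0},
    {"travel": [-0.0675, 0.42, 0], "angular": [0, -0.356, 0.03], "gripper": 0},
    {"travel": [-0.0675, 0.47, 0], "angular": [0, -0.356, 0.03], "gripper": 0},
    {"travel": [-0.0675, 0.505, 0], "angular": [0, -0.356, 0.03], "gripper": 0},
    {"travel": [-0.0675, 0.505, 0], "angular": [0, -0.356, 0.03], "gripper": 0}
  ]
}}

```text
t: 14.25
tool_pos: [0.4408, 0.0565, 0.3255]
tool_rot: [2.05, 2.097, 0.293]
contact_force: [0.3, -0.7, -2.2]
opening: 0.0115
grip_force: 59.8
```

Request:
{"method": "step_arm", "body": {
  "targets": [
    {"travel": [0, 0, -0.02], "angular": [0, 0, 0], "gripper": 0},
    {"travel": [0, 0, -0.032], "angular": [0, 0, 0], "gripper": 0},
    {"travel": [0, 0, -0.032], "angular": [0, 0, 0], "gripper": 0},
    {"travel": [0, 0, -0.032], "angular": [0, 0, 0], "gripper": 0}
  ]
}}

```text
t: 14.65
tool_pos: [0.4418, 0.0536, 0.3057]
tool_rot: [2.055, 2.091, 0.292]
contact_force: [-0.0, -0.5, -2.0]
opening: 0.0111
grip_force: 59.8
```

```bash
python3 - <<'E'
from h import *
st()
a=cam('side','s5.png')['img'];b=cam('wrist','w5.png')['img'];t=cam('top','t5.png')['img']
A=cv2.resize(a[150:300,310:430],None,fx=4,fy=4,interpolation=cv2.INTER_CUBIC);B=cv2.resize(t[195:265,205:290],None,fx=3.7,fy=3.7,interpolation=cv2.INTER_CUBIC);W=cv2.resize(b,(312,195))
can=np.zeros((600,800,3),np.uint8);can[:600,:480]=A;can[:B.shape[0],485:485+B.shape[1]]=B;can[300:495,485:797]=W
cv2.imwrite('pics/c5.png',can[:,:,::-1])
E
```

```text
t 14.65 pos [0.4418 0.0536 0.3057] y [0.9614 0.0164 0.2745] z [ 0.2745  0.0039 -0.9616] F [-0.  -0.5 -2. ] op 0.0111 g 59.75907862186432
```

View pics/c5.png

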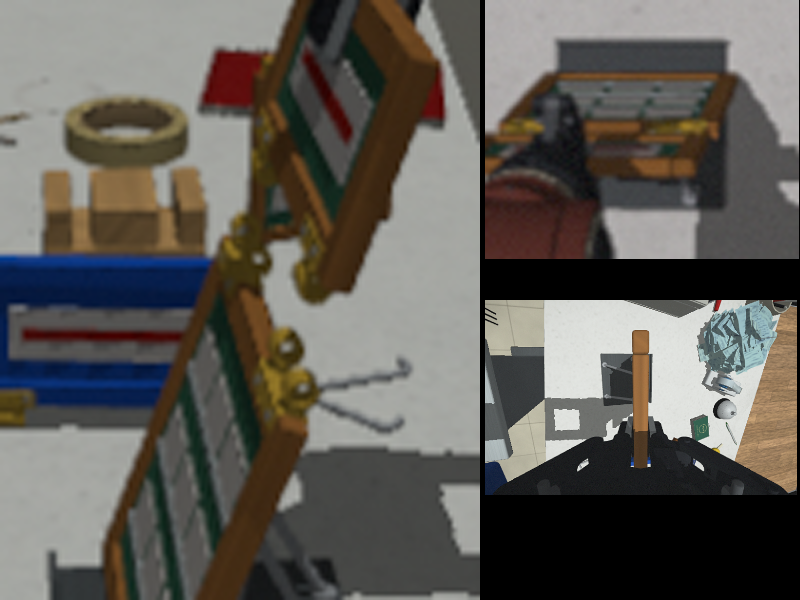

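```bash
cat > m.py <<'E'
from h import *
def frame(tilt,yaw):  # columns x,y,z of leaning board
    return (Ro.from_euler('z',yaw)*Ro.from_euler('y',-tilt)).as_matrix()
def cyl(c,O,B,y0,y1,r=.007):
    a=np.linspace(0,2*np.pi,40);P=[O+B@np.array([r*np.cos(t),y,r*np.sin(t)]) for y in (y0,y1) for t in a]
    u=proj(c,P);return np.r_[u.min(0),u.max(0)].round(1)
def brass(c):
    h=cv2.cvtColor(c['img'],cv2.COLOR_RGB2HSV)
    return ((h[...,1]>140)&(h[...,2]>60)&(h[...,0]>=18)&(h[...,0]<32)).astype(np.uint8)
def hdr():
    o,R=st();zb=-R[:,2];yb=np.array([-R[1,1],R[0,1],0])if 0 else np.cross(zb,R[:,1]);B=np.c_[R[:,1],yb,zb]
    return np.array(o['tool_pos'])-.0713*zb+.001*yb,B
E
python3 - <<'E'
from m import *
H,B=hdr();L=np.array([.473,.0553,.1999]);BL=frame(.279,.018)
c=cam('side');m=brass(c)
print('hdr pt',H.round(4),B.round(3).tolist())
print('pred hdrL',cyl(c,H,B,.047,.063),'hdrR',cyl(c,H,B,-.063,-.047))
for n,(a,b) in dict(LLo=(.066,.076),LLi=(.034,.044),LRi=(-.044,-.034),LRo=(-.076,-.066)).items(): print(n,cyl(c,L,BL,a,b))
for y in range(205,262): print(y,''.join('#' if v else '.' for v in m[y,360:400]))
E
```

```text
t 14.8 pos [0.4422 0.0539 0.307 ] y [0.9609 0.0171 0.2764] z [ 0.2764  0.004  -0.961 ] F [ 0.3  0.9 -2.3] op 0.011 g 59.75796103477478
hdr pt [0.4619 0.0552 0.2385] [[0.961, -0.018, -0.276], [0.017, 1.0, -0.004], [0.276, -0.001, 0.961]]
pred hdrL [381.7 212.2 392.7 225.1] hdrR [371.1 184.6 380.4 195.4]
LLo [375.5 240.1 385.6 251.3]
LLi [372.3 230.  382.  240.6]
LRi [365.7 208.7 374.3 218.2]
LRo [363.3 201.1 371.6 210.2]
205 .........######............##...........
206 ........##...##........#...##...........
207 ..............#...#........###..........
208 ..............#.........######..........
209 ......#.###..##...........####..........
210 ......#########...........##.##.........
211 .....########.............#..##.........
212 .....######.####.............##.........
213 ......#####.#...#............#..........
214 ......#######.............####..........
215 .....##....##...##......######..........
216 ....###.#####.#.........#####...........
217 .....##.######.##.......#####...........
218 .........#.####.........#####...........
219 .........######.........#####...........
2
[... 1188 characters left out ...]
#########....#...........
247 .............###########....#...........
248 ..............###########.#.#...........
249 ..............##########.#.##...........
250 ..............###############...........
251 ..............#######.#####.............
252 ...............#..########..............
253 ...............#..########..............
254 ...............#..##....##..............
255 ................###.......#.............
256 ................###.....................
257 .................#......................
258 ........................................
259 ........................................
260 ........................................
261 ........................................
```

```bash
python3 - <<'E'
from m import *
c=cam('side');h=cv2.cvtColor(c['img'],cv2.COLOR_RGB2HSV);m=h[...,1];v=h[...,2]
print('    '+' '.join('%3d'%x for x in range(372,396)))
for y in range(210,260): print(y,' '.join('%3d'%q for q in m[y,372:396]),' | ',' '.join('%3d'%q for q in v[y,374:392]))
E
```

```text
372 373 374 375 376 377 378 379 380 381 382 383 384 385 386 387 388 389 390 391 392 393 394 395
210 184 192 185 179 134  77  23  20  17  13   8   7  25  88 190 173 117 159 184 184 176 176 180 178  |   62  54  61  76 112 125 123 122 128 141 132  98  79  78  87 104  93  68
211 188 191 184 186  65  15   8   6   6   8   8   8  10  59 163 135  76 138 186 185 180 177 181 180  |   61  52  78 120 157 166 164 164 164 164 153 117  86  72  84  96  92  69
212 183 189 185 184  81  17   8   8   8   6   6   6   8  44 127  86  87 158 180 174 174 178 177 175  |   62  61  82 136 162 166 165 163 165 164 162 133  94  62  70  84  71  60
213 185  91  76 103 156  42  12   8   6   5   5   6  20  52 129 107 136 181 184 176 180 178 182 182  |   91  82  67 110 154 167 166 165 165 164 154 118  85  62  71  76  65  58
214 190  64  25  47 135  89  12   8   8   8   6  20  75 127 189 172 184 186 183 173 175 178 180 175  |  132 109  72  86 146 167 168 168 166 152 136  90  70  71  79  70  60  59
215 185  83  23  45 151 194  11   8   8   8  10  61 170 194 190 193 190 180 180 174 176 181 179 177  |  120  97  64  63 141 
[... 7095 characters left out ...]
 132 132  77 164 186 189 179 182 181 176 178 176 177 174 100  17   8   6   8   8   5   6   6   8  |   30  53  70  81  74  66  93 107 112 113 115 114 117 154 167 165 166 167
257 139 136 128 164 184 183 182 180 179 180 176 179 174 175 118  20   6   8   8   6   6   8   6   8  |   30  56  65  74  70  65  77  85  87  97 107 112 121 153 163 164 165 167
258 135 145 132 146 180 177 182 175 174 179 176 181 183 178 181  17   8   6   8   8   8   8   6   8  |   29  47  61  69  66  67  66  64  61  72  81  90  96 148 165 163 165 168
259 139 141 141 114 174 182 179 180 175 175 179 178 178 176  92  12   8   6   8   8   8   6   6   6  |   29  38  60  66  64  68  67  64  64  66  66  68  89 150 167 165 166 167
```

```bash
python3 - <<'E'
from m import *
o,R=st();c=cam('wrist');p=np.array(o['tool_pos'])
# camera in tool frame now
Rct=c['R']@R; ct=R.T@(c['C']-p)
# w3 pose
from numpy import cross
y3=np.array([1,.0029,.0001]);z3=np.array([.0001,.0012,-1]);y3/=np.linalg.norm(y3);R3=np.c_[cross(y3,z3),y3,z3];p3=np.array([.4482,.0543,.3266])
d=dict(c);d['R']=Rct@R3.T;d['C']=p3+R3@ct;d['t']=-d['R']@d['C'];d['rvec']=cv2.Rodrigues(d['R'])[0]
im=cv2.imread('pics/w3.png')[:,:,::-1]; h=cv2.cvtColor(np.ascontiguousarray(im),cv2.COLOR_RGB2HSV)
L=np.array([.4686,.0553,.1979]);B=frame(.30,.018)
pts={k:L+B@np.array([0,y,-.01]) for k,y in dict(endL=.085,endR=-.085,bareL=.034,bareR=-.034,mid=0).items()}
for k,P in pts.items():print(k,proj(d,[P]).round(1))
u0=proj(d,[pts['endL']])[0];u1=proj(d,[pts['endR']])[0]
for y in range(int(u0[1])-8,int(u1[1])+10):
    f=(y-u0[1])/(u1[1]-u0[1]);x=int(round(u0[0]+f*(u1[0]-u0[0])));print(y,x,h[y,x].tolist(),end=' ; ')
E
```

```text
t 14.9 pos [0.4422 0.0542 0.3071] y [0.9608 0.0175 0.2766] z [ 0.2765  0.0041 -0.961 ] F [-0.2 -0.2 -1.7] op 0.0114 g 59.75780189037323
endL [[344.3  94.8]]
endR [[343.3 272.5]]
bareL [[344. 154.]]
bareR [[343.6 224.9]]
mid [[343.8 190.6]]
86 344 [48, 6, 223] ; 87 344 [50, 3, 223] ; 88 344 [53, 5, 224] ; 89 344 [45, 5, 224] ; 90 344 [60, 3, 225] ; 91 344 [50, 3, 223] ; 92 344 [45, 5, 222] ; 93 344 [53, 5, 223] ; 94 344 [60, 2, 226] ; 95 344 [26, 11, 180] ; 96 344 [13, 107, 153] ; 97 344 [15, 158, 155] ; 98 344 [15, 151, 162] ; 99 344 [15, 151, 164] ; 100 344 [15, 154, 162] ; 101 344 [15, 155, 160] ; 102 344 [15, 153, 158] ; 103 344 [15, 153, 160] ; 104 344 [15, 151, 162] ; 105 344 [15, 153, 155] ; 106 344 [21, 156, 178] ; 107 344 [22, 157, 192] ; 108 344 [22, 161, 188] ; 109 344 [22, 159, 188] ; 110 344 [22, 155, 186] ; 111 344 [22, 157, 185] ; 112 344 [22, 160, 185] ; 113 344 [22, 154, 186] ; 114 344 [23, 157, 185] ; 115 344 [22, 154, 185] ; 116 344 [22, 161, 182] ; 117 344 [23, 158, 184] ; 118 344 [22, 154, 137] ; 119 344 [23, 164, 95] ; 120 344 [23, 139, 88] ; 121 344 [22, 158, 19
[... 3222 characters left out ...]
, 143, 98] ; 253 343 [21, 145, 97] ; 254 343 [22, 148, 95] ; 255 343 [22, 143, 98] ; 256 343 [21, 155, 94] ; 257 343 [23, 129, 85] ; 258 343 [22, 139, 86] ; 259 343 [22, 146, 91] ; 260 343 [23, 154, 88] ; 261 343 [22, 137, 93] ; 262 343 [22, 149, 91] ; 263 343 [22, 158, 89] ; 264 343 [23, 146, 94] ; 265 343 [22, 144, 94] ; 266 343 [23, 144, 94] ; 267 343 [22, 145, 95] ; 268 343 [22, 144, 94] ; 269 343 [22, 149, 94] ; 270 343 [23, 146, 94] ; 271 343 [22, 158, 92] ; 272 343 [22, 166, 89] ; 273 343 [21, 15, 168] ; 274 343 [68, 4, 233] ; 275 343 [45, 2, 225] ; 276 343 [50, 3, 222] ; 277 343 [42, 6, 220] ; 278 343 [48, 6, 222] ; 279 343 [48, 6, 222] ; 280 343 [50, 3, 222] ; 281 343 [53, 5, 224] ;
```

Request:
{"method": "step_arm", "body": {
  "targets": [
    {"travel": [0.005, 0, -0.01], "angular": [0, -0.025, 0], "gripper": 0},
    {"travel": [0.005, -0.001, -0.025], "angular": [0, -0.025, 0], "gripper": 0},
    {"travel": [0.005, -0.001, -0.035], "angular": [0, -0.025, 0], "gripper": 0},
    {"travel": [0.005, -0.001, -0.045], "angular": [0, -0.025, 0], "gripper": 0},
    {"travel": [0.005, -0.001, -0.05], "angular": [0, -0.025, 0], "gripper": 0},
    {"travel": [0.005, -0.001, -0.055], "angular": [0, -0.025, 0], "gripper": 0},
    {"travel": [0.005, -0.001, -0.055], "angular": [0, -0.025, 0], "gripper": 0},
    {"travel": [0.005, -0.001, -0.055], "angular": [0, -0.025, 0], "gripper": 0}
  ]
}}

```text
t: 15.75
tool_pos: [0.4451, 0.0538, 0.2738]
tool_rot: [2.042, 2.08, 0.313]
contact_force: [0.8, -0.6, -1.2]
opening: 0.0112
grip_force: 59.7
```

```bash
python3 - <<'E'
from m import *
H,B=hdr();L=np.array([.4686,.0548,.1979]);BL=frame(.30,.018)
print('H',H.round(4))
c=cam('side');h=cv2.cvtColor(c['img'],cv2.COLOR_RGB2HSV);m=h[...,1];v=h[...,2]
print('pred hdrL',cyl(c,H,B,.047,.063),'R',cyl(c,H,B,-.063,-.047))
for n,(a,b) in dict(LLo=(.066,.076),LLi=(.034,.044),LRi=(-.044,-.034)).items(): print(n,cyl(c,L,BL,a,b))
print('    '+' '.join('%3d'%x for x in range(372,396)))
for y in range(226,256): print(y,' '.join('%3d'%q for q in m[y,372:396]),' | ',' '.join('%3d'%q for q in v[y,374:392]))
E
```

```text
t 15.75 pos [0.4451 0.0538 0.2738] y [0.9553 0.018  0.2951] z [ 0.2951  0.0044 -0.9555] F [ 0.8 -0.6 -1.2] op 0.0112 g 59.74843204021454
H [0.4661 0.0551 0.2057]
pred hdrL [378.  230.7 388.7 243.5] R [368.1 201.1 377.1 211.9]
LLo [378.2 241.  388.3 252.1]
LLi [374.9 230.9 384.6 241.5]
LRi [368.1 209.5 376.7 219. ]
    372 373 374 375 376 377 378 379 380 381 382 383 384 385 386 387 388 389 390 391 392 393 394 395
226 178 178 177 175  74   9   6   8  28  68 139 178 186 187 178 179 175 176 183 186 176 178 179 180  |   75  48  76 146 168 169 137  90  77  83 104  82  66  97  96  71  60  63
227 177 176 178 185 179  14   8   8  28 101 182 190 186 183 177 179 179 174 180 178 176 180 180 183  |   93  62  50 130 163 168 136  93  80  83  92  88  72  84  77  63  61  66
228 175 175 180 182 186  33   8   8  12  63 187 187 189 188 183 179 178 182 177 178 175 179 174 178  |  109  73  48 107 154 169 151 105  82  82  81 114  89  67  63  59  62  70
229 176 178 180 176 175  70   7   6   6  36 133 187 171 185 186 180 180 179 175 180 181 175 178 177  |  109  74  48  76 146 168 168 128  90  82  82 113 100 
[... 3895 characters left out ...]
 149  88 162 187 131 137 170 187 186 188 190 185 188 179  87  24   8   6   5   6   3   7  14   9  |   55  75  78  84  84 128 122  80  75  76  68  64  85 129 160 169 143 129
253 164  88 166 179  56  92 158 187 184 184 186 182 191 189  61  12   6   6   8   6   5   4   3  10  |   57  74  73  83  87 112 125 100  85  80  68  62 100 152 166 167 167 167
254 149 136 138 179  63 113 176 179 176 177 180 180 184 183  85  10   6   8   8   6   6   6   7   8  |   48  67  73  81  84  87 103 111 106  98  72  60  84 151 167 165 165 166
255 141 141  83 174 139 165 184 180 177 177 176 175 180 178 142   9   8   8   6   8   6   8   7   7  |   34  60  75  82  79  75 101 115 116 115  98  90  79 148 168 165 164 167
```

Request:
{"method": "step_arm", "body": {
  "targets": [
    {"travel": [0.001, 0, -0.003], "angular": [0, 0, 0], "gripper": 0},
    {"travel": [0.002, 0, -0.006], "angular": [0, 0, 0], "gripper": 0},
    {"travel": [0.003, 0, -0.009], "angular": [0, 0, 0], "gripper": 0},
    {"travel": [0.003, 0, -0.009], "angular": [0, 0, 0], "gripper": 0},
    {"travel": [0.003, 0, -0.009], "angular": [0, 0, 0], "gripper": 0}
  ]
}}

```text
t: 16.3
tool_pos: [0.4468, 0.0538, 0.2681]
tool_rot: [2.042, 2.08, 0.312]
contact_force: [0.0, -0.3, -2.8]
opening: 0.011
grip_force: 59.7
```

Request:
{"method": "step_arm", "body": {
  "targets": [
    {"travel": [0.001, 0, -0.002], "angular": [0, 0, 0], "gripper": 0},
    {"travel": [0.001, 0, -0.004], "angular": [0, 0, 0], "gripper": 0},
    {"travel": [0.001, 0, -0.005], "angular": [0, 0, 0], "gripper": 0},
    {"travel": [0.001, 0, -0.005], "angular": [0, 0, 0], "gripper": 0},
    {"travel": [0.001, 0, -0.005], "angular": [0, 0, 0], "gripper": 0}
  ]
}}

```text
t: 16.8
tool_pos: [0.4474, 0.0538, 0.2652]
tool_rot: [2.042, 2.08, 0.312]
contact_force: [-0.3, -0.9, -2.7]
opening: 0.011
grip_force: 59.7
```

```bash
python3 - <<'E'
from m import *
H,B=hdr();L=np.array([.4684,.0549,.1969]);BL=frame(.30,.018)
print('H',H.round(4))
c=cam('side','s6.png');h=cv2.cvtColor(c['img'],cv2.COLOR_RGB2HSV);m=h[...,1];v=h[...,2]
print('pred hdrL',cyl(c,H,B,.047,.063),'R',cyl(c,H,B,-.063,-.047))
for n,(a,b) in dict(LLo=(.066,.076),LLi=(.034,.044),LRi=(-.044,-.034)).items(): print(n,cyl(c,L,BL,a,b))
def pp(n,O,BB,q): print(n,proj(c,[O+BB@np.array(x) for x in q]).round(1).tolist())
pp('hdr wood +y end: back/front lower',H,B,[[-.006,.085,.01],[.006,.085,.01]])
pp('hdr wood -y end: back/front lower',H,B,[[-.006,-.085,.01],[.006,-.085,.01]])
pp('low wood top +y end back/front',L,BL,[[-.006,.085,-.01],[.006,.085,-.01]])
print('    '+' '.join('%3d'%x for x in range(366,396)))
for y in range(228,262): print(y,' '.join('%3d'%q for q in m[y,366:396]),' | ',' '.join('%3d'%q for q in v[y,374:396]))
E
```

```text
t 16.8 pos [0.4474 0.0538 0.2652] y [0.9554 0.018  0.2947] z [ 0.2947  0.0043 -0.9556] F [-0.3 -0.9 -2.7] op 0.011 g 59.748297929763794
H [0.4684 0.0551 0.197 ]
pred hdrL [376.4 235.4 386.9 248.3] R [366.7 205.4 375.6 216.2]
LLo [378.3 241.6 388.4 252.7]
LLi [375.  231.4 384.7 242. ]
LRi [368.2 210.1 376.8 219.5]
hdr wood +y end: back/front lower [[391.0, 247.5], [383.6, 245.7]]
hdr wood -y end: back/front lower [[373.5, 199.8], [367.5, 198.3]]
low wood top +y end back/front [[386.4, 258.2], [379.0, 256.5]]
    366 367 368 369 370 371 372 373 374 375 376 377 378 379 380 381 382 383 384 385 386 387 388 389 390 391 392 393 394 395
228  77 162 179 187 178 177 176 177 180 184 182  34  51 119 131 166 183 181 177 174 163  96 130 173 180 176 175 176 182 175  |   75  47  49 106 105  77  78  92  89  72  98 114  91  48  49  59  61  68  70  68  66  64
229 111 155 182 179 180 178 174 175 180 177 181  70  24  48  56 115 186 179 178 176 170 148 162 182 178 180 178 179 177 181  |   75  46  48  77 128 101  78  80 103  84  83 107 105  67  55  59  63  71  70  67  65  62
230 140 143 173 176 182 179 177
[... 6180 characters left out ...]
  73  83  92  98 150 166 165 166 169 170 168 168 170
259  18  10  13  13  33 131 135 136 145 117 174 183 174 177 175 177 177 171 178 184  91  12   8   8   8   8   8   6   6   6  |   30  37  60  67  66  69  67  65  65  67  66  68  90 152 169 168 168 168 169 168 168 169
260  13   9  12   9  20 137 134 135 140 150 177 182 183 181 182 179 177 183 183 175  32   7   6   6   8   6   8   6   6   5  |   31  51  65  66  67  69  66  64  65  67  67  67 104 153 166 165 166 167 168 167 167 168
261   6  12  12  14  17  76 134 143  99 168 179 178 180 176 179 179 177 175 176 131  10   6   8   8   8   6   6   6   6   6  |   31  56  67  66  68  68  64  64  65  67  68  72 129 159 164 164 165 167 167 168 168 169
```

Request:
{"method": "step_arm", "body": {
  "targets": [
    {"travel": [-0.001, 0, -0.001], "angular": [0, 0, 0], "gripper": 0},
    {"travel": [-0.001, 0, -0.001], "angular": [0, 0, 0], "gripper": 0},
    {"travel": [-0.001, 0, -0.001], "angular": [0, 0, 0], "gripper": 0},
    {"travel": [-0.001, 0, -0.001], "angular": [0, 0, 0], "gripper": 0},
    {"travel": [-0.001, 0, -0.001], "angular": [0, 0, 0], "gripper": 0},
    {"travel": [-0.001, 0, -0.001], "angular": [0, 0, 0], "gripper": 0},
    {"travel": [-0.001, 0, -0.001], "angular": [0, 0, 0], "gripper": 0},
    {"travel": [-0.001, 0, -0.001], "angular": [0, 0, 0], "gripper": 0}
  ]
}}

```text
t: 17.65
tool_pos: [0.4468, 0.0538, 0.2646]
tool_rot: [2.042, 2.08, 0.312]
contact_force: [-0.3, 0.6, -3.1]
opening: 0.0115
grip_force: 59.7
```

```bash
python3 - <<'E'
from m import *
H,B=hdr();print('H',H.round(4))
a=cv2.imread('pics/s6.png').astype(int);b=cam('side')['img'][:,:,::-1].astype(int)
print('lower moved?',np.abs(a-b)[262:320,330:390].max(),np.abs(a-b)[250:262,376:390].max())
c=cam('wrist');print(ctrl.get_obs()['dq'],ctrl.get_obs()['contact_force'])
E
```

```text
t 17.65 pos [0.4468 0.0538 0.2646] y [0.9554 0.018  0.2948] z [ 0.2947  0.0044 -0.9556] F [-0.3  0.6 -3.1] op 0.0115 g 59.74664747714996
H [0.4678 0.0551 0.1965]
lower moved? 77 21
[ 0.00049065  0.00095955  0.00157737  0.00059692  0.00039415 -0.00051309] [ 0.20499327 -0.46127832 -1.77516922]
```

```bash
python3 -c "
from station import ctrl
print(ctrl.finish_job())"
```

```text
the job is handed in; nothing more can be done
None
```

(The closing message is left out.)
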